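Put the scoop back in the airtight canister

TASK

The canister is washed and dry: press its thumb latch so that the lid springs fully open, put the steel measuring scoop back inside and let go of it, then push the lid down at its front edge until the latch catches and holds it shut. Feel your way: more than 20 N on the canister, lid or latch will crack it. Do not tip the canister or shove it more than a few centimetres, and leave the mug, the glass jar and the tea box where they stand.

Things in the scene. Friction and masses are not known exactly. Their poses are not given: they have to be found in the camera images.
- canister: White stoneware canister with grey lid, 126 (x) x 150 (y) mm, loose, 1.1 kg. Origin: centre of its underside; x runs from the front (latch side, towards the robot) to the hinge side, z up. Walls 5 mm, inner space 116 x 140 mm, rim at 88 mm. Lid 130 x 152 x 8 mm, its top 100 mm up when shut. The latch stands out 61 mm in front. Over 12 N on the latch's thumb pad tips the canister.
- inside (a point): Centre of the canister's inner floor, 7 mm above its underside: the scoop belongs in here.
- thumb_pad (a point): Where to press down on the steel thumb pad: on its top face, 107 mm in front of the canister's centre, 82 mm above its underside. From here the pad reaches 20 mm to each side, 16 mm forward and 27 mm back to the hook's stem, which stands 32 mm above the pad and leans up to 11 mm forward while the pad is pressed.
- latch (a joint): Angle of the thumb latch, a bell crank pivoted 40.5 mm behind the pressing point: 0 = home, hook over the lid's catch tongue; grows as the pad is pressed, to a hard stop at 0.27 rad (11 mm at the pad). Sprung: 2 N at first; 4 to 8 N, at 6 to 10 mm, frees the lid. Springs home when let go. As the lid comes down its tongue pushes the sloping hook aside (0.1 rad or more) until it snaps over.
- lid (a joint): Lid angle: latched 0 to 0.006, fully open 1.75 rad, past upright. A spring opens it (1 to 2 N at the front edge). Closing at the front edge: up to 8 N pushes the hook aside, from 0.12 rad on; then 3 to 5 N; at the end a rubber seal, which may sit higher or lower, resists at 12 N/mm: it snaps at 7 to 15 N, and 0.5 to 1.5 mm lower 20 N is passed. Needs more nearer to the hinge.
- lid_front (a point): Point on the middle of the lid's outer (top) face, 120 mm from the hinge axis, 10 mm short of the lid's front edge: push it shut about here. When shut it lies 54 mm in front of the canister's centre, 100 mm above its underside.
- lid_hinge (a point): Middle of the lid's hinge axis, which runs along the canister's y, 66 mm behind its centre (+x) and 93 mm above its underside. The lid's outer face lies 7 mm off the plane through this axis (above it when shut, on the far side when open).
- scoop: Steel measuring scoop, about 60 g, standing on its bowl: bowl 46 mm across at the rim, 40 mm at the foot, 34 mm high; a flat straight handle, 14 mm wide and 7 mm thick, sticks out along the scoop's +x at 26 to 34 mm height and ends 72 mm from the bowl's axis. Origin: centre of the bowl's underside.
- mug: White mug, 80 mm across, 92 mm high. Origin: centre of its underside. To be left alone.
- jar: Glass jar with a wooden lid, 86 mm across, 126 mm high. Origin: centre of its underside. To be left alone.
- tea_box: Green tea box, 60 x 100 x 65 mm high. Origin: centre of its underside. To be left alone.
There are look-alikes about, which are no part of the job. What is shaped like the canister but pink or turquoise is not meant.

How it is judged:
By the outcome, as a careful person would: the job done as asked, in the order asked, and still so for the second after the job is handed in, with the robot touching nothing.
It also fails if it takes over 72 s, if anything falls off the work surface, if the arm or the gripper's body presses on something with over 40 N, if the wrist force passes 120 N, or if a joint passes its speed limit or range.

ROBOT

A 7-joint arm with a two-finger parallel gripper is mounted at the origin on the work surface. World frame = base frame: x ahead of the robot, y to its left, z up, the work surface at z = 0. Lengths are in m, angles in rad, forces in N, time in s.
With the tool pointing down it reaches from about 0.425 to 0.925 m from the base axis. Payload 6.8 kg.
Tool frame: the origin (TCP) lies on the centre line of the jaws, within the pads' length; the fingertips stand 22 mm ahead of it and the grasp point (between the pads) lies 3 mm ahead of it; z points along the fingers, y is the line along which they close (so a half turn about z gives the same grasp; the last joint's range is limited). The gripper opens to 85 mm and grips with 20 to 120 N. Pads are 22 mm wide; open, the fingers measure 114 mm over their backs; the gripper's body (76 mm by 85 mm) begins 54 mm behind the grasp point. The pads swing forward as they close: fully open they stand 13 mm farther back than shut.
Start: joints at [-1.32, 0.477, 0.022, 1.555, -0.011, 1.109, -0.083], TCP at [0.237, 0.632, 0.253] pointing down, gripper open.
Joint ranges: [-2.96, 2.96], [-0.34, 2.1], [-1.41, 1.46], [0.24, 2.44], [-1.37, 4.51], [0.17, 1.92], [-2.96, 2.96]. Speed limits (rad/s): [2.39, 2.39, 3.14, 3.14, 3.14, 3.14, 3.14].

INTERFACE

Orientations are given as a unit quaternion [w, x, y, z].
In Python, from bench import status, cams, job gives the robot as it stands.
- The arm moves only by the tool send_rows, never from a script. Its argument "deltas" is a list of rows, each an object with "offset": the shift along the tool's x, y, z in units of 40 mm (1.0 is 40 mm), a list of three; "rot": the turn, a rotation vector about the tool's x, y, z in units of 10 degrees (1.0 is 10 degrees), a list of three. In form: [{"offset": [dx, dy, dz], "rot": [wx, wy, wz]}, ...]. A call has 1 to 10 rows; each row is the pose to reach, as a shift and turn from the pose commanded when the call began, along the tool's axes at that moment; what a row does not reach only later rows make up. A row lasts 1/8 s, in which the tool goes at most 62.5 mm and 10.7 degrees, less where a joint would pass 70% of its speed; a pose out of reach is approached as far as the arm can. A call with a gripper value outside its range is refused whole. "claw" is the opening, from -1 (shut) to 1 (fully open), set as the call begins (left out, the last holds). The fingers move at their own pace and stop on an object; the grip force is fixed at half the most. Time passes only in rows, so rows that repeat a pose let the fingers close. It gives the time, the measured TCP pose, the force, the opening and the grip force at its end, in the units of the state.
- status.get_state(): the state, without advancing time (a new reading comes with each control period).
- cams.snapshot(name): name is "scene" or "top" or "wrist"; returns (picture, depth): 420x560x3 uint8, red, green, blue; 420x560 float32, m along the optical axis (not along the pixel's ray), 0 where there is no reading.
- cams.calibration(name): a dict with "intrinsics" (3x3 intrinsics, pixels), "rvec" (rotation vector, rad) and "tvec" (3), from world to camera coordinates, as OpenCV has them. Camera axes: x right, y down, z forward; pixel columns grow to the right and rows downward; lengths in m; the calibration is good to about 2 mm. A picture is of the moment at which its call begins: read the wrist's pose just before it. calibration takes no time and is no camera call; for the wrist camera it gives the pose at the moment of the call.
- job.job_done(): hands the job in; it is judged then, once.
The state is a dict: "clock": time; "joint_positions": joint angles; "dq": joint speeds; "joint_efforts": joint torques, N m; "eef_pos": TCP position; "orientation": TCP orientation; "contact_force": force on the tool from outside, world axes, zero at the start; "wrist_torque": the same for the moment, N m; "finger_gap": finger opening in m; "grip_force": force on a finger pad.
Only numpy, scipy, OpenCV 4.12 (cv2) and the standard library are available. Lean on these libraries where they do the work, as an engineer would, in place of code of your own. Each camera call takes 0.05 s, during which the arm holds its last target. There are 200 camera calls.

## Working session

There is one attempt and no reset: what is moved stays moved. The work goes in short steps, Python scripts to look and compute and a tool call to move; the robot and the scene stay as the last step left them, time stands still between calls to the robot, and variables do not carry over. Pictures are saved under pics/ and viewed, at most 10 in all, crops included, and the job is handed in when it is done.

Besides the shell and the picture viewer there is one more tool, called by a JSON object that holds its "method" and its "body". send_rows: Moves the arm, as the interface text tells. Its arguments: {"type":"object","properties":{"deltas":{"type":"array","items":{"type":"object","properties":{"offset":{"type":"array","items":{"type":"number"}},"rot":{"type":"array","items":{"type":"number"}}}}},"claw":{"type":"number"}},"required":["deltas"]}

```bash
mkdir -p pics; ls
cat > h.py <<'E'
import numpy as np, cv2
from bench import status, cams, job
from scipy.spatial.transform import Rotation as R
def snap(n):
    c=cams.calibration(n); p,d=cams.snapshot(n); return p,d,c
def cloud(d,c):
    K=np.array(c["intrinsics"]); Rm=cv2.Rodrigues(np.array(c["rvec"],float))[0]; t=np.array(c["tvec"],float).ravel()
    v,u=np.mgrid[:d.shape[0],:d.shape[1]]
    P=np.stack([(u-K[0,2])*d/K[0,0],(v-K[1,2])*d/K[1,1],d],-1)-t
    W=P@Rm; W[d==0]=np.nan; return W
def save(p,f): cv2.imwrite("pics/"+f,p[...,::-1])
def st():
    s=status.get_state(); 
    for k in("clock","eef_pos","orientation","contact_force","finger_gap"): print(k,np.round(s[k],4))
    return s
def todelta(p):
    s=status.get_state();q=s["orientation"];Rm=R.from_quat([q[1],q[2],q[3],q[0]])
    print("delta",np.round(Rm.inv().apply(np.array(p)-s["eef_pos"])/.04,3)); return Rm
E
python3 - <<'E'
from h import *
st()
for n in("scene","top"):
    p,d,c=snap(n); save(p,n+"0.png"); np.savez(n+"0.npz",p=p,W=cloud(d,c))
s=status.get_state();print(todelta(s["eef_pos"]).as_matrix().round(3))
E
```

```text
pics
clock 0.0
eef_pos [0.2368 0.6315 0.2523]
orientation [-1.000e-04  1.784e-01  9.840e-01 -9.000e-04]
contact_force [-0.056   0.3911 -0.7141]
finger_gap 0.0858
delta [0. 0. 0.]
[[-0.936  0.351 -0.   ]
 [ 0.351  0.936 -0.002]
 [-0.    -0.002 -1.   ]]
```

View pics/scene0.png

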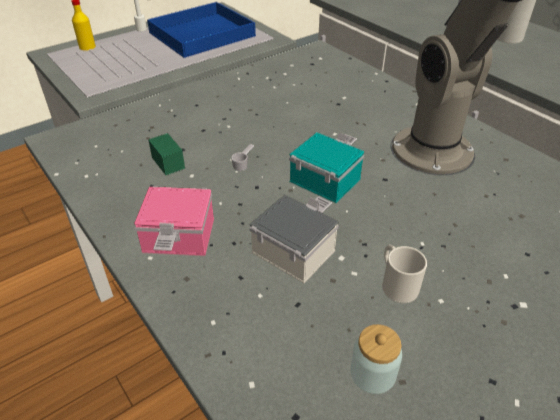

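View pics/top0.png

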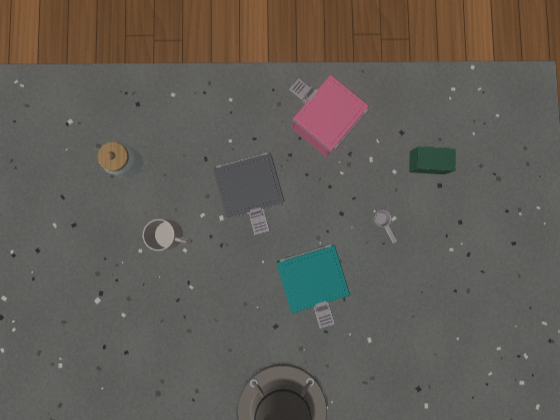

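Scene/top show: the white canister with the grey lid (scene 295,235; top 249,185, latch at 260,222), look-alikes turquoise (top 313,279) and pink (top 330,113); single scoop (top 383,218, handle to 393,240), mug (160,235), jar (113,157), tea box (433,160). My choice is the grey-lidded one.

Run:
```python
from h import *
z=np.load("top0.npz");p,W=z["p"],z["W"]
def reg(u0,u1,v0,v1,z0,z1):
    Q=W[v0:v1,u0:u1].reshape(-1,3); return Q[(Q[:,2]>z0)&(Q[:,2]<z1)]
print("table",np.nanmedian(W[300:330,60:90].reshape(-1,3),0))
for nm,b in dict(lid=(205,295,145,245,.092,.11),pad=(240,280,205,245,.07,.09),turq=(265,360,235,320,.09,.11),pink=(280,380,65,160,.09,.11),scoop=(365,405,200,250,.012,.05),mug=(130,195,210,260,.06,.11),jar=(85,140,130,185,.11,.14),tea=(400,465,140,180,.05,.08)).items():
    Q=reg(*b)
    r=cv2.minAreaRect((Q[:,:2]*1000).astype(np.float32))
    print(nm,len(Q),Q.mean(0).round(4),np.median(Q[:,2]).round(4),"rect",np.round(r[0],1),np.round(r[1],1),round(r[2],1))
Q=reg(365,405,200,250,.012,.05)
v=np.linalg.svd(Q[:,:2]-Q[:,:2].mean(0))[2][0];print(v)
for a in Q[::6]:print(a.round(4),end=' ')
c=cv2.resize(p[130:260,200:420],None,fx=3.6,fy=3.6,interpolation=2);save(c,"crop0.png")
```

```text
table [0.25525624 0.55315651 0.00083051]
lid 3211 [0.5881 0.0793 0.0995] 0.0996 rect [583.8  78.1] [151.1 152. ] 14.9
pad 316 [0.4941 0.0538 0.0818] 0.0819 rect [498.2  52.2] [60.  86.6] 15.0
turq 3380 [ 0.3542 -0.078   0.0993] 0.0993 rect [349.2 -80. ] [150.8 151.9] 16.2
pink 3088 [ 0.7723 -0.1326  0.099 ] 0.099 rect [ 777.7 -129.6] [151.3 152.7] 49.3
scoop 221 [ 0.4832 -0.2848  0.0302] 0.0323 rect [ 478.8 -278.9] [91.9 43.7] 11.8
mug 413 [0.4652 0.2985 0.0816] 0.0828 rect [470.7 293.2] [ 79.3 103.5] 15.4
jar 271 [0.6616 0.4161 0.1135] 0.1112 rect [662.7 416. ] [66.6 69.5] 79.2
tea 928 [ 0.6561 -0.4103  0.0638] 0.0642 rect [ 656.9 -413.3] [103.4  60.7] 85.6
[-0.91767935 -0.3973218 ]
[ 0.523  -0.2657  0.0333] [ 0.5228 -0.2817  0.034 ] [ 0.5211 -0.276   0.0155] [ 0.5199 -0.2865  0.0354] [ 0.5173 -0.2865  0.0353] [ 0.515  -0.2893  0.0254] [ 0.5124 -0.2901  0.0223] [ 0.5099 -0.2912  0.0183] [ 0.5072 -0.2917  0.0162] [ 0.5044 -0.254   0.0347] [ 0.5018 -0.2545  0.0324] [ 0.4992 -0.2524  0.0298] [ 0.4966 -0.2534  0.0259] [ 0.494  -0.255   0.0192] [ 0.4932 -0.2941  0.0339] [ 0.4906 -0.2893  0.0318] [ 0.4882 -0.2868  0.0216] [ 0.4856 -0.2625  0.0307] [ 0.4852 -0.2886  0.0337] [ 0.4828 -0.2753  0.0328] [ 0.4826 -0.2919  0.0312] [ 0.4799 -0.285   0.036 ] [ 0.4773 -0.2857  0.0332] [ 0.4746 -0.2862  0.0314] [ 0.472  -0.2849  0.0356] [ 0.4693 -0.2853  0.0338] [ 0.4666 -0.2876  0.0346] [ 0.4639 -0.2907  0.033 ] [ 0.4612 -0.2933  0.033 ] [ 0.4585 -0.2965  0.031 ] [ 0.4558 -0.299   0.0312] [ 0.4531 -0.2987  0.032 ] [ 0.4505 -0.3005  0.0345] [ 0.4479 -0.3     0.0359] [ 0.4452 -0.3022  0.037 ] [ 0.4426 -0.3018  0.0379] [ 0.4399 -0.305   0.0359]
```

View pics/crop0.png

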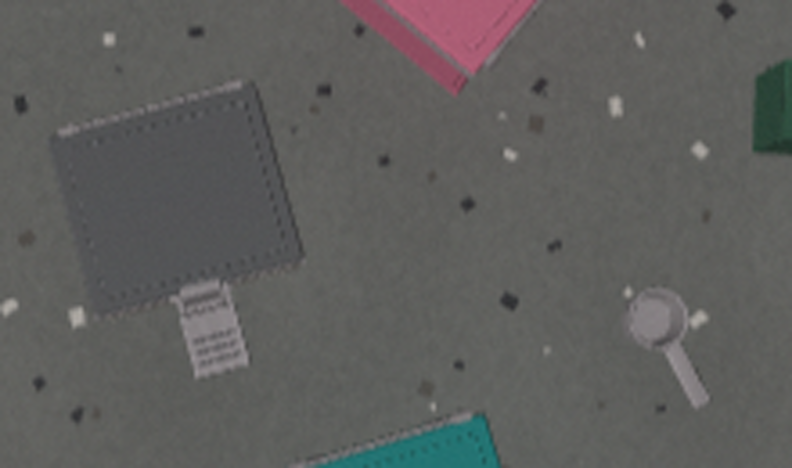

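The crop confirms it: grey lid, latch pointing down/right at (215,340), pad stem at (205,290), scoop bowl (657,318) with handle end (703,402). Next I'll refine the poses.

Run:
```python
from h import *
z=np.load("top0.npz");p,W=z["p"],z["W"]
def reg(u0,u1,v0,v1,z0,z1):
    Q=W[v0:v1,u0:u1].reshape(-1,3); return Q[(Q[:,2]>z0)&(Q[:,2]<z1)]
L=reg(205,295,145,245,.095,.105)
best=None
for a in np.arange(10,20,.25):
    r=np.radians(a);u=L[:,:2]@[np.cos(r),np.sin(r)];v=L[:,:2]@[-np.sin(r),np.cos(r)]
    w=np.percentile(v,99.5)-np.percentile(v,.5)
    if best is None or w<best[0]:best=(w,a)
print(best)
for a in (14.5,15,15.5):
    r=np.radians(a);ex=np.array([np.cos(r),np.sin(r)]);ey=np.array([-ex[1],ex[0]])
    u=L[:,:2]@ex;v=L[:,:2]@ey
    vc=(v.min()+v.max())/2; m=(abs(v-vc)>.03)&(abs(v-vc)<.07)
    P=reg(235,285,195,245,.075,.088);pu,pv=P[:,:2]@ex,P[:,:2]@ey
    print(a,"v",v.min(),v.max(),"vc",vc,"u",np.percentile(u[m],[0,1,99,100]).round(4),"pad u",pu.min(),pu.max(),"v",pv.min(),pv.max())
    H=reg(235,285,195,245,.106,.125);print("hook",len(H),(H[:,:2]@ex).min() if len(H) else 0,(H[:,:2]@ex).max()if len(H) else 0)
Q=reg(365,405,200,250,.02,.045)
h=Q[Q[:,0]<.472];m=h.mean(0);d=np.linalg.svd(h[:,:2]-m[:2],full_matrices=False)[2][0];print("handle",m,np.degrees(np.arctan2(*d[::-1])),len(h),"end",h[:,0].min())
b=Q[Q[:,0]>.478];print("bowl circ",cv2.minEnclosingCircle((b[b[:,2]>.029][:,:2]*1000).astype(np.float32)))
```

```text
(np.float64(0.1494183234863787), np.float64(15.25))
14.5 v -0.14651595264657039 0.005603476230252144 vc -0.07045623820815912 u [0.5243 0.526  0.6563 0.6603] pad u 0.4652358900939175 0.5263936122695052 v -0.14671924286319205 -0.020263302230207905
hook 33 0.5102999060311881 0.5178825049554456
15 v -0.151411417622238 0.0002371655543185262 vc -0.07558712603395974 u [0.524  0.5254 0.6556 0.6591] pad u 0.46474591988814357 0.52509321813257 v -0.1513072487875838 -0.024836481630048552
hook 33 0.5096915502909353 0.5171890474674193
15.5 v -0.15697051044084231 -0.004482827179761052 vc -0.08072666881030169 u [0.5227 0.5246 0.6552 0.6581] pad u 0.4641089416744221 0.5243990210407544 v -0.15588373207917056 -0.029407769635654765
hook 33 0.5090443795657768 0.5166109875567302
handle [ 0.45516433 -0.29644312  0.03322018] -153.11018250202423 78 end 0.43706898111355685
bowl circ ((500.1838073730469, -276.270751953125), 25.511056900024414)
```

```bash
cat >> h.py <<'E'
def go(p,yaw=None):
    "delta (units) to TCP p; yaw of tool x in deg, tool straight down"
    s=status.get_state();q=s["orientation"];A=R.from_quat([q[1],q[2],q[3],q[0]])
    o=A.inv().apply(np.array(p)-s["eef_pos"])/.04
    if yaw is None: r=0
    else:
        c,d=np.cos(np.radians(yaw)),np.sin(np.radians(yaw))
        T=R.from_matrix(np.array([[c,d,0],[d,-c,0],[0,0,-1]]))
        r=np.degrees((A.inv()*T).as_rotvec())/10
    print("t",s["clock"],"tcp",np.round(s["eef_pos"],4),"F",np.round(s["contact_force"],2),"gap",round(float(s["finger_gap"]),4),"off",np.round(o,3),"rot",np.round(r,3))
C=np.array([.5883,.0794]);YAW=15.2
EX=np.array([np.cos(np.radians(YAW)),np.sin(np.radians(YAW))]);EY=np.array([-EX[1],EX[0]])
def can(x,y,z): return np.r_[C+x*EX+y*EY,z]
E
python3 -c "
from h import *
go(can(-.110,0,.200),15.2)"
```

```text
t 0.1 tcp [0.2369 0.6316 0.2524] F [0.03 0.39 0.09] gap 0.0857 off [-10.842 -11.445   1.33 ] rot [-3.0000e-03  1.2000e-02  1.4424e+01]
```

{"method": "send_rows", "body": {"claw": -1, "deltas": [{"offset":[-1.1,-1.15,0],"rot":[0,0,1]},{"offset":[-2.1,-2.2,0],"rot":[0,0,2]},{"offset":[-3.1,-3.3,0],"rot":[0,0,3]},{"offset":[-4.1,-4.4,0],"rot":[0,0,4]},{"offset":[-5.1,-5.5,0],"rot":[0,0,5]},{"offset":[-6.1,-6.5,0],"rot":[0,0,6]},{"offset":[-7.1,-7.5,0],"rot":[0,0,7]},{"offset":[-8.0,-8.5,0],"rot":[0,0,8]},{"offset":[-8.9,-9.4,0],"rot":[0,0,9]},{"offset":[-9.7,-10.3,0],"rot":[0,0,10]}]}}

```text
clock: 1.35
eef_pos: [0.456, 0.1083, 0.2533]
orientation: [-0.0, 0.87, 0.493, 0.0]
contact_force: [1.1, 0.6, -0.6]
finger_gap: -0.0002
grip_force: 0.0
```

```bash
python3 -c "
from h import *
go(can(-.110,0,.145),15.2)"
```

```text
t 1.35 tcp [0.456  0.1083 0.2533] F [ 1.05  0.61 -0.61] gap -0.0002 off [-0.902  1.303  2.707] rot [-1.00e-03 -1.00e-03  4.39e+00]
```

{"method": "send_rows", "body": {"deltas": [{"offset":[-0.3,0.4,0.5],"rot":[0,0,1]},{"offset":[-0.6,0.8,1.0],"rot":[0,0,2]},{"offset":[-0.9,1.3,1.5],"rot":[0,0,3]},{"offset":[-0.9,1.3,2.0],"rot":[0,0,4]},{"offset":[-0.9,1.3,2.4],"rot":[0,0,4.4]},{"offset":[-0.9,1.3,2.6],"rot":[0,0,4.4]},{"offset":[-0.9,1.3,2.6],"rot":[0,0,4.4]}]}}

```text
clock: 2.22
eef_pos: [0.4818, 0.0528, 0.149]
orientation: [0.0, 0.991, 0.136, -0.0]
contact_force: [0.4, -0.3, -0.4]
finger_gap: 0.0002
grip_force: 0.0
```

```bash
python3 -c "
from h import *
go(can(-.110,0,.110),15.2)
p,d,c=snap('scene'); save(cv2.resize(p[170:290,210:370],None,fx=4,fy=4),'s1.png')
p,d,c=snap('wrist'); save(p,'w1.png')
"
```

```text
t 2.225 tcp [0.4818 0.0528 0.149 ] F [ 0.36 -0.31 -0.41] gap 0.0002 off [-0.007  0.056  0.975] rot [-0.     0.005  0.039]
```

View pics/w1.png

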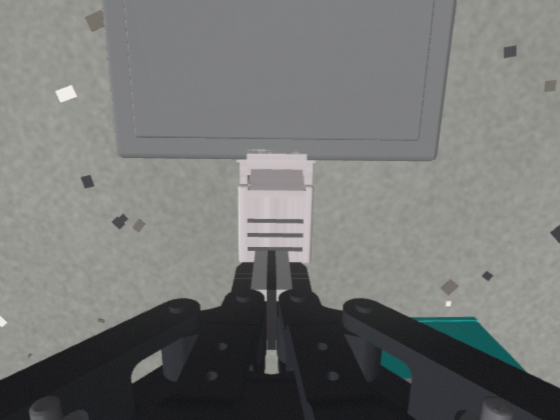

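The wrist view shows the fingertips (271,255) just in front of and centred on the pad (238–312, 185–262), with the stem at (277,180) behind. Aligned.

{"method": "send_rows", "body": {"deltas": [{"offset":[0,0.05,0.3]},{"offset":[0,0.05,0.6]},{"offset":[0,0.05,0.85]},{"offset":[0,0.05,0.97]},{"offset":[0,0.05,1.0]},{"offset":[0,0.05,1.0]}]}}

```text
$.deltas[0]: bad value
```

{"method": "send_rows", "body": {"deltas": [{"offset":[0,0,0.03]},{"offset":[0,0,0.06]},{"offset":[0,0,0.09]},{"offset":[0,0,0.12]},{"offset":[0,0,0.15]},{"offset":[0,0,0.15]}]}}

```text
$.deltas[0]: bad value
```

Rows need `rot` too.

{"method": "send_rows", "body": {"deltas": [{"offset":[0,0.05,0.3],"rot":[0,0,0]},{"offset":[0,0.05,0.6],"rot":[0,0,0]},{"offset":[0,0.05,0.85],"rot":[0,0,0]},{"offset":[0,0.05,0.97],"rot":[0,0,0]},{"offset":[0,0.05,1.0],"rot":[0,0,0]},{"offset":[0,0.05,1.0],"rot":[0,0,0]}]}}

```text
clock: 3.08
eef_pos: [0.4828, 0.0506, 0.1094]
orientation: [0.0, 0.991, 0.134, 0.0]
contact_force: [0.4, -0.6, 0.9]
finger_gap: -0.0002
grip_force: 0.0
```

{"method": "send_rows", "body": {"deltas": [{"offset":[0,0,0.03],"rot":[0,0,0]},{"offset":[0,0,0.06],"rot":[0,0,0]},{"offset":[0,0,0.09],"rot":[0,0,0]},{"offset":[0,0,0.12],"rot":[0,0,0]},{"offset":[0,0,0.15],"rot":[0,0,0]},{"offset":[0,0,0.15],"rot":[0,0,0]}]}}

```text
clock: 3.82
eef_pos: [0.4825, 0.0506, 0.1034]
orientation: [-0.0, 0.991, 0.134, -0.0]
contact_force: [-2.6, 0.1, 4.3]
finger_gap: -0.0002
grip_force: 2.1
```

{"method": "send_rows", "body": {"deltas": [{"offset":[0,0,0.025],"rot":[0,0,0]},{"offset":[0,0,0.05],"rot":[0,0,0]},{"offset":[0,0,0.075],"rot":[0,0,0]},{"offset":[0,0,0.075],"rot":[0,0,0]}]}}

```text
clock: 4.32
eef_pos: [0.4822, 0.0505, 0.1002]
orientation: [-0.0, 0.991, 0.134, -0.0]
contact_force: [-1.4, -0.8, 3.8]
finger_gap: 0.0001
grip_force: 1.8
```

{"method": "send_rows", "body": {"deltas": [{"offset":[0,0,0.025],"rot":[0,0,0]},{"offset":[0,0,0.05],"rot":[0,0,0]},{"offset":[0,0,0.05],"rot":[0,0,0]}]}}

```text
clock: 4.7
eef_pos: [0.4821, 0.0505, 0.0981]
orientation: [0.0, 0.991, 0.134, -0.001]
contact_force: [-4.8, -0.9, 5.3]
finger_gap: -0.0
grip_force: 2.3
```

{"method": "send_rows", "body": {"deltas": [{"offset":[-0.04,0,0.0],"rot":[0,0,0]},{"offset":[-0.08,0,0.0],"rot":[0,0,0]},{"offset":[-0.08,0,0.0],"rot":[0,0,0]}]}}

```text
clock: 5.08
eef_pos: [0.4809, 0.0501, 0.0988]
orientation: [-0.0, 0.991, 0.134, 0.001]
contact_force: [1.5, 0.3, 3.3]
finger_gap: -0.0005
grip_force: 1.4
```

{"method": "send_rows", "body": {"deltas": [{"offset":[0,0,0.025],"rot":[0,0,0]},{"offset":[0,0,0.025],"rot":[0,0,0]}]}}

```text
clock: 5.32
eef_pos: [0.4799, 0.0499, 0.0974]
orientation: [0.0, 0.991, 0.134, 0.0]
contact_force: [1.8, 0.8, 2.8]
finger_gap: -0.0003
grip_force: 1.6
```

```bash
python3 -c "
from h import *
go(can(-.110,0,.0965),15.2)
p,d,c=snap('wrist'); save(p,'w2.png')
"
```

```text
t 5.325 tcp [0.4799 0.0499 0.0974] F [1.77 0.78 2.79] gap -0.0003 off [ 0.058 -0.002  0.022] rot [ 0.001 -0.004  0.024]
```

View pics/w2.png

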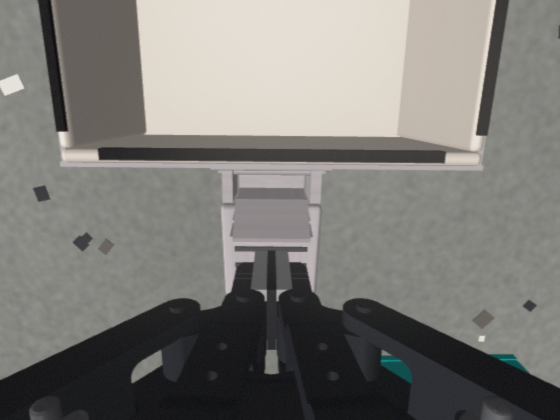

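The lid is open: the wrist view shows the bare interior (145–405, 0–135) and the latch freed. Now to the scoop.

{"method": "send_rows", "body": {"claw": 0.1, "deltas": [{"offset":[0,0,-0.5],"rot":[0,0,0]},{"offset":[-0.2,0,-1.5],"rot":[0,0,0]},{"offset":[-0.2,0,-2.5],"rot":[0,0,0]},{"offset":[-0.6,1.0,-2.5],"rot":[0,0,0]},{"offset":[-1.0,2.3,-2.5],"rot":[0,0,0]},{"offset":[-1.5,3.6,-2.5],"rot":[0,0,0]},{"offset":[-1.9,4.9,-2.5],"rot":[0,0,0]},{"offset":[-2.3,6.2,-2.5],"rot":[0,0,0]},{"offset":[-2.7,7.5,-2.5],"rot":[0,0,-0.5]},{"offset":[-2.8,8.2,-2.5],"rot":[0,0,-1]}]}}

```text
clock: 6.62
eef_pos: [0.4567, -0.2989, 0.1966]
orientation: [-0.0, 0.976, 0.22, -0.001]
contact_force: [0.4, -0.0, -0.7]
finger_gap: 0.0467
grip_force: 0.0
```

```bash
python3 -c "
from h import *
go([.456,-.296,.15],26)
p,d,c=snap('wrist'); save(p,'w3.png');np.savez('w3.npz',W=cloud(d,c),p=p)
"
```

```text
t 6.625 tcp [ 0.4567 -0.2989  0.1966] F [ 0.44 -0.02 -0.69] gap 0.0467 off [ 0.018 -0.071  1.164] rot [-0.008  0.014 -0.062]
```

View pics/w3.png

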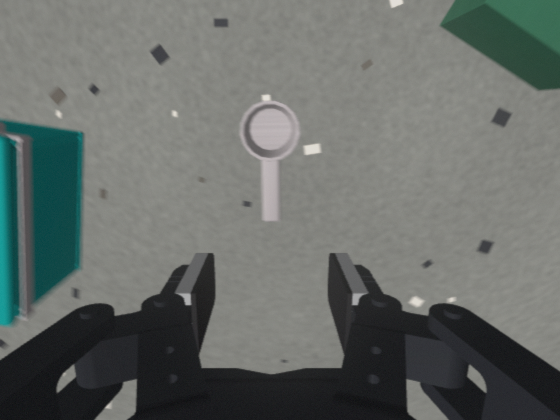

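```bash
python3 -c "
from h import *
W=np.load('w3.npz')['W']
Q=W[165:225,255:285].reshape(-1,3);Q=Q[(Q[:,2]>.02)&(Q[:,2]<.045)]
m=Q.mean(0);d=np.linalg.svd(Q[:,:2]-m[:2],full_matrices=False)[2][0];ang=np.degrees(np.arctan2(d[1],d[0]));print(m,ang,len(Q))
B=W[95:165,235:305].reshape(-1,3);B=B[(B[:,2]>.026)&(B[:,2]<.045)];print(cv2.minEnclosingCircle((B[:,:2]*1000).astype(np.float32)),np.median(B[:,2]))
e=-d if d[0]>0 else d
t=(Q[:,:2]-m[:2])@e;print(t.min(),t.max())
end=m[:2]+e*t.max();print('end',end,'axis',end-.072*e,'grasp',end-.022*e)
g=end-.022*e
go([g[0],g[1],.042],(np.degrees(np.arctan2(-e[1],-e[0]))))
"
```

```text
[ 0.45852522 -0.29570386  0.03361243] -154.25189017299783 993
((500.3779296875, -276.16162109375), 24.67759895324707) 0.03385179836817388
-0.021901773812198565 0.023338010251749353
end [ 0.43750438 -0.30584225] axis [ 0.50235569 -0.27456433] grasp [ 0.45732006 -0.29628511]
t 6.675 tcp [ 0.4571 -0.3018  0.1971] F [ 1.38 -1.62  0.43] gap 0.0471 off [ 0.074 -0.129  3.878] rot [ 0.011  0.014 -0.027]
```

{"method": "send_rows", "body": {"deltas": [{"offset":[0.05,-0.1,1.0],"rot":[0,0,0]},{"offset":[0.05,-0.1,2.0],"rot":[0,0,0]},{"offset":[0.05,-0.1,2.8],"rot":[0,0,0]},{"offset":[0.05,-0.1,3.4],"rot":[0,0,0]},{"offset":[0.05,-0.1,3.7],"rot":[0,0,0]},{"offset":[0.05,-0.1,3.7],"rot":[0,0,0]}]}}

```text
clock: 7.42
eef_pos: [0.4582, -0.2912, 0.0486]
orientation: [-0.001, 0.975, 0.22, -0.001]
contact_force: [0.6, -0.6, 0.0]
finger_gap: 0.0468
grip_force: 0.0
```

```bash
python3 -c "
from h import *
go([.4573,-.2963,.042],25.7)"
```

```text
t 7.425 tcp [ 0.4582 -0.2912  0.0486] F [ 0.55 -0.58  0.01] gap 0.0468 off [-0.075  0.105  0.166] rot [-0.01   0.008 -0.027]
```

{"method": "send_rows", "body": {"deltas": [{"offset":[-0.07,0.1,0.16],"rot":[0,0,0]},{"offset":[-0.07,0.1,0.16],"rot":[0,0,0]},{"offset":[-0.07,0.1,0.16],"rot":[0,0,0]}]}}

```text
clock: 7.8
eef_pos: [0.4584, -0.2967, 0.0433]
orientation: [0.0, 0.975, 0.22, 0.0]
contact_force: [-1.1, -0.0, 0.6]
finger_gap: 0.0471
grip_force: 0.0
```

{"method": "send_rows", "body": {"claw": -1, "deltas": [{"offset":[0,0,0],"rot":[0,0,0]},{"offset":[0,0,0],"rot":[0,0,0]},{"offset":[0,0,0],"rot":[0,0,0]},{"offset":[0,0,0],"rot":[0,0,0]},{"offset":[0,0,0],"rot":[0,0,0]},{"offset":[0,0,0],"rot":[0,0,0]},{"offset":[0,0,0],"rot":[0,0,0]}]}}

```text
clock: 8.68
eef_pos: [0.4582, -0.2966, 0.043]
orientation: [0.0, 0.975, 0.22, 0.0]
contact_force: [-0.9, -0.2, 2.8]
finger_gap: 0.012
grip_force: 59.1
```

{"method": "send_rows", "body": {"deltas": [{"offset":[0,0,-0.3],"rot":[0,0,0]},{"offset":[0,0,-1],"rot":[0,0,0]},{"offset":[0,0,-2],"rot":[0,0,0]},{"offset":[0,0,-3],"rot":[0,0,0]},{"offset":[0,0,-4],"rot":[0,0,0]},{"offset":[0,0,-4.8],"rot":[0,0,0]},{"offset":[0,0,-4.8],"rot":[0,0,0]}]}}

```text
clock: 9.55
eef_pos: [0.4592, -0.2973, 0.2374]
orientation: [0.001, 0.975, 0.22, 0.002]
contact_force: [-0.1, 0.0, -0.7]
finger_gap: 0.012
grip_force: 58.6
```

```bash
python3 -c "
from h import *
go(can(-.003,-.025,.24),-74.8)
p,d,c=snap('wrist'); save(p,'w4.png');np.savez('w4.npz',W=cloud(d,c),p=p)
W=cloud(d,c);s=status.get_state()
m=(W[...,2]>.1)&(np.arange(420)[:,None]<250)
print(np.nanmin(W[m],0),np.nanmax(W[m],0))
p,d,c=snap('top');np.savez('top4.npz',W=cloud(d,c),p=p)
"
```

```text
t 9.55 tcp [ 0.4592 -0.2973  0.2374] F [-0.12  0.05 -0.67] gap 0.012 off [ 6.775 -6.517 -0.062] rot [-4.0000e-03 -3.1000e-02  1.0024e+01]
[ 0.34173887 -0.29851132  0.10000006] [ 0.52527376 -0.10960929  0.23057146]
```

View pics/w4.png

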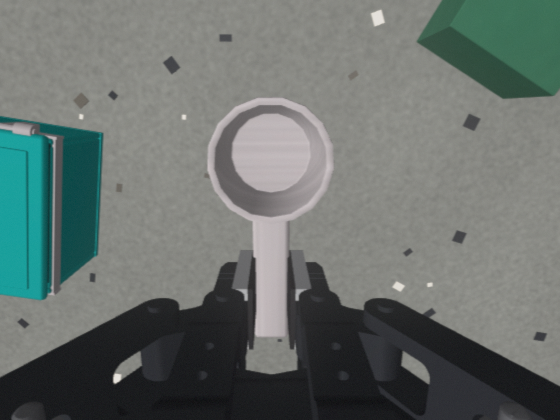

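Scoop held firmly by its handle (272,270), bowl at (270,160), upright. Check the canister for any shift.

```bash
python3 -c "
from h import *
W=np.load('top4.npz')['W'];Q=W[130:250,195:300].reshape(-1,3);Q=Q[Q[:,2]>.06]
u=(Q[:,:2]-C)@EX;v=(Q[:,:2]-C)@EY;z=Q[:,2]
r=(z>.084)&(z<.095)&(abs(u)<.07)
print('rim u',np.percentile(u[r],[1,99]),'v',np.percentile(v[r],[1,99]), r.sum())
f=r&(abs(abs(v)-.04)<.02)&(u<-.05);print('front rim u',np.percentile(u[f],[2,50,98]),f.sum())
for s in(-1,1):
  k=r&(v*s>.065)&(abs(u)<.045);A=np.polyfit(u[k],v[k],1);print('side',s,A,k.sum())
P=(z>.07)&(z<.084)&(u<-.07);print('pad',u[P].min(),v[P].min(),v[P].max())
h=(z>.12);print('lid',np.c_[u[h],v[h],z[h]].min(0),np.c_[u[h],v[h],z[h]].max(0))
go(can(-.003,-.025,.24),105.2)
"
```

```text
rim u [-0.0655946  0.0635986] v [-0.07590133  0.07572528] 535
front rim u [-0.06572422 -0.06171452 -0.05838456] 88
side -1 [-0.00675427 -0.0728885 ] 81
side 1 [-0.001954    0.07243874] 85
pad -0.1239889966886258 -0.019508820719234737 0.02019262606346387
lid [ 0.06603697 -0.07648876  0.1200023 ] [0.09445345 0.0750462  0.23060737]
t 9.65 tcp [ 0.4579 -0.2961  0.2347] F [-1.11 -0.18 -1.72] gap 0.0122 off [ 6.792 -6.473 -0.129] rot [-2.000e-03 -3.000e-03 -7.974e+00]
```

{"method": "send_rows", "body": {"deltas": [{"offset":[0.6,-0.6,0],"rot":[0,0,-0.8]},{"offset":[1.3,-1.3,0],"rot":[0,0,-1.6]},{"offset":[2.0,-2.0,0],"rot":[0,0,-2.4]},{"offset":[2.8,-2.7,0],"rot":[0,0,-3.2]},{"offset":[3.6,-3.4,0],"rot":[0,0,-4.0]},{"offset":[4.4,-4.2,0],"rot":[0,0,-4.8]},{"offset":[5.2,-5.0,0],"rot":[0,0,-5.6]},{"offset":[6.0,-5.8,0],"rot":[0,0,-6.4]},{"offset":[6.5,-6.2,0],"rot":[0,0,-7.2]},{"offset":[6.8,-6.5,0],"rot":[0,0,-7.95]}]}}

```text
clock: 10.9
eef_pos: [0.5915, 0.0568, 0.2328]
orientation: [-0.001, 0.607, 0.795, -0.001]
contact_force: [0.2, -0.2, -0.7]
finger_gap: 0.0122
grip_force: 58.6
```

{"method": "send_rows", "body": {"deltas": [{"offset":[0,0,0],"rot":[0,0,0]},{"offset":[0,0,0],"rot":[0,0,0]}]}}

```text
clock: 11.15
eef_pos: [0.5913, 0.0538, 0.2339]
orientation: [-0.0, 0.611, 0.792, -0.001]
contact_force: [0.3, 1.6, -1.6]
finger_gap: 0.0121
grip_force: 58.6
```

```bash
python3 -c "
from h import *
go(can(-.003,-.025,.055),105.2)
p,d,c=snap('wrist'); save(p,'w5.png')
"
```

```text
t 11.15 tcp [0.5913 0.0538 0.2339] F [ 0.33  1.56 -1.55] gap 0.0121 off [0.015 0.029 4.473] rot [-0.012  0.003 -0.047]
```

View pics/w5.png

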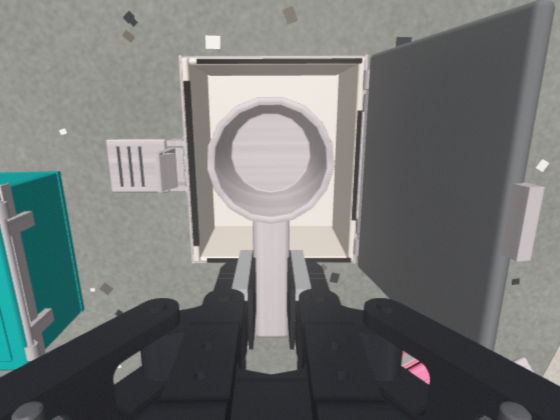

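The wrist view shows the scoop (bowl 270,160) over the open canister (190–365, 60–262), lid standing open at right, clear of the gripper. Lowering.

{"method": "send_rows", "body": {"deltas": [{"offset":[0,0.03,0.6],"rot":[0,0,0]},{"offset":[0,0.03,1.2],"rot":[0,0,0]},{"offset":[0,0.03,1.8],"rot":[0,0,0]},{"offset":[0,0.03,2.4],"rot":[0,0,0]},{"offset":[0,0.03,3.0],"rot":[0,0,0]},{"offset":[0,0.03,3.6],"rot":[0,0,0]},{"offset":[0,0.03,4.0],"rot":[0,0,0]},{"offset":[0,0.03,4.2],"rot":[0,0,0]},{"offset":[0,0.03,4.35],"rot":[0,0,0]},{"offset":[0,0.03,4.35],"rot":[0,0,0]}]}}

```text
clock: 12.45
eef_pos: [0.5934, 0.0554, 0.061]
orientation: [0.0, 0.609, 0.793, 0.0]
contact_force: [0.8, -0.8, -0.7]
finger_gap: 0.0121
grip_force: 58.7
```

{"method": "send_rows", "body": {"deltas": [{"offset":[0,0,0.05],"rot":[0,0,0]},{"offset":[0,0,0.1],"rot":[0,0,0]},{"offset":[0,0,0.1],"rot":[0,0,0]}]}}

```text
clock: 12.82
eef_pos: [0.5933, 0.0555, 0.0569]
orientation: [-0.0, 0.609, 0.793, 0.0]
contact_force: [0.3, -0.5, -0.8]
finger_gap: 0.0121
grip_force: 58.7
```

{"method": "send_rows", "body": {"deltas": [{"offset":[0,0,0.05],"rot":[0,0,0]},{"offset":[0,0,0.1],"rot":[0,0,0]},{"offset":[0,0,0.1],"rot":[0,0,0]}]}}

```text
clock: 13.2
eef_pos: [0.5931, 0.0554, 0.0526]
orientation: [-0.0, 0.609, 0.793, -0.0]
contact_force: [-1.0, 0.1, -0.8]
finger_gap: 0.0122
grip_force: 58.7
```

{"method": "send_rows", "body": {"deltas": [{"offset":[0,0,0.025],"rot":[0,0,0]},{"offset":[0,0,0.05],"rot":[0,0,0]},{"offset":[0,0,0.05],"rot":[0,0,0]}]}}

```text
clock: 13.58
eef_pos: [0.5932, 0.0554, 0.0508]
orientation: [-0.0, 0.609, 0.793, -0.0]
contact_force: [0.1, 0.7, -1.3]
finger_gap: 0.0122
grip_force: 58.7
```

{"method": "send_rows", "body": {"claw": -0.3, "deltas": [{"offset":[0,0,0],"rot":[0,0,0]},{"offset":[0,0,0],"rot":[0,0,0]},{"offset":[0,0,0],"rot":[0,0,0]},{"offset":[0,0,0],"rot":[0,0,0]},{"offset":[0,0,-0.3],"rot":[0,0,0]},{"offset":[0,0,-0.8],"rot":[0,0,0]},{"offset":[0,0,-1.6],"rot":[0,0,0]},{"offset":[0,0,-2.6],"rot":[0,0,0]},{"offset":[0,0,-3.6],"rot":[0,0,0]},{"offset":[0,0,-4.6],"rot":[0,0,0]}]}}

```text
clock: 14.82
eef_pos: [0.5933, 0.0553, 0.238]
orientation: [0.001, 0.609, 0.793, 0.001]
contact_force: [0.4, 0.4, -0.6]
finger_gap: 0.0298
grip_force: 0.0
```

```bash
python3 -c "
from h import *
go(can(.135,0,.30),105.2)
p,d,c=snap('wrist'); save(p,'w6.png')
W=cloud(d,c).reshape(-1,3);u=(W[:,:2]-C)@EX;v=(W[:,:2]-C)@EY;z=W[:,2]
m=(abs(u)<.055)&(abs(v)<.066)&(z>.03)&(z<.06);print('scoop',m.sum(),[np.percentile(a[m],[1,99]).round(4) for a in(u,v,z)])
m=(abs(v)<.03)&(u<.12)&(u>.05)&(z>.12)&(z<.24);print('lid',m.sum(), np.polyfit(z[m],u[m],1) if m.sum()>10 else 0)
"
```

```text
t 14.825 tcp [0.5933 0.0553 0.238 ] F [ 0.36  0.44 -0.61] gap 0.0298 off [ 0.632  3.412 -1.545] rot [ 0.01  -0.    -0.028]
scoop 1638 [array([-0.0221,  0.0209]), array([-0.0464,  0.0448]), array([0.0308, 0.0426])]
lid 18062 [0.20528729 0.04074044]
```

View pics/w6.png

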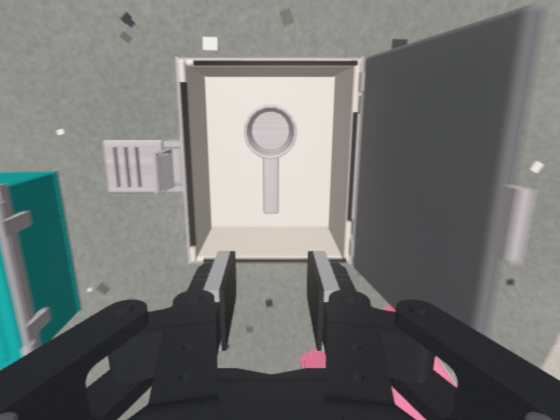

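The scoop stands free inside (bowl 270,130, handle to 270,213; measured extents within the walls) and the lid is open at right. Next: go behind the lid with shut fingers.

{"method": "send_rows", "body": {"claw": -1, "deltas": [{"offset":[0,0,-0.8],"rot":[0,0,0]},{"offset":[0,0,-1.55],"rot":[0,0,1]},{"offset":[0.1,0.4,-1.65],"rot":[0,0,2]},{"offset":[0.2,0.9,-1.65],"rot":[0,0,3]},{"offset":[0.3,1.4,-1.65],"rot":[0,0,4]},{"offset":[0.4,1.9,-1.65],"rot":[0,0,5]},{"offset":[0.5,2.4,-1.65],"rot":[0,0,6]},{"offset":[0.6,2.9,-1.65],"rot":[0,0,7]},{"offset":[0.63,3.3,-1.65],"rot":[0,0,8]},{"offset":[0.63,3.4,-1.65],"rot":[0,0,9]}]}}

```text
clock: 16.12
eef_pos: [0.7187, 0.1156, 0.302]
orientation: [-0.0, 0.992, 0.128, 0.001]
contact_force: [-0.3, -0.3, 0.1]
finger_gap: -0.0001
grip_force: 0.0
```

```bash
python3 -c "
from h import *
go(can(.128,0,.222),15.2)"
```

```text
t 16.125 tcp [0.7187 0.1156 0.302 ] F [-0.35 -0.34  0.07] gap -0.0001 off [-0.185  0.02   1.999] rot [-0.001 -0.006 -0.053]
```

{"method": "send_rows", "body": {"deltas": [{"offset":[-0.05,0,0.5],"rot":[0,0,0]},{"offset":[-0.05,0,1.0],"rot":[0,0,0]},{"offset":[-0.05,0,1.5],"rot":[0,0,0]},{"offset":[-0.05,0,1.9],"rot":[0,0,0]},{"offset":[-0.15,0,2.0],"rot":[0,0,0]},{"offset":[-0.15,0,2.0],"rot":[0,0,0]}]}}

```text
clock: 16.88
eef_pos: [0.7122, 0.113, 0.221]
orientation: [0.0, 0.992, 0.13, -0.0]
contact_force: [-0.1, -0.3, -0.6]
finger_gap: 0.0
grip_force: 0.0
```

```bash
python3 -c "
from h import *
go(can(.118,0,.222),15.2)
go(can(.084,0,.225),15.2)"
```

```text
t 16.875 tcp [0.7122 0.113  0.221 ] F [-0.15 -0.26 -0.65] gap 0.0 off [-0.26   0.    -0.026] rot [ 0.     0.001 -0.028]
t 16.875 tcp [0.7122 0.113  0.221 ] F [-0.15 -0.26 -0.65] gap 0.0 off [-1.11   0.004 -0.101] rot [ 0.     0.001 -0.028]
```

{"method": "send_rows", "body": {"deltas": [{"offset":[-0.12,0,0],"rot":[0,0,0]},{"offset":[-0.24,0,0],"rot":[0,0,0]},{"offset":[-0.36,0,-0.02],"rot":[0,0,0]},{"offset":[-0.48,0,-0.03],"rot":[0,0,0]},{"offset":[-0.6,0,-0.04],"rot":[0,0,0]},{"offset":[-0.73,0,-0.06],"rot":[0,0,0]},{"offset":[-0.86,0,-0.08],"rot":[0,0,0]},{"offset":[-1.0,0,-0.1],"rot":[0,0,0]},{"offset":[-1.1,0,-0.1],"rot":[0,0,0]}]}}

```text
clock: 18.0
eef_pos: [0.6696, 0.1018, 0.225]
orientation: [-0.0, 0.992, 0.13, 0.0]
contact_force: [0.9, -0.2, 0.6]
finger_gap: -0.0003
grip_force: 0.4
```

```bash
python3 -c "
from h import *
for a in [(53.7,202.8),(20.8,193.6),(0,182.5),(-18,166.6)]: go(can(a[0]/1e3,0,(a[1]+22)/1e3),15.2)"
```

```text
t 18.0 tcp [0.6696 0.1018 0.225 ] F [ 0.91 -0.22  0.62] gap -0.0003 off [-0.765  0.011  0.005] rot [-0.    -0.001 -0.026]
t 18.0 tcp [0.6696 0.1018 0.225 ] F [ 0.91 -0.22  0.62] gap -0.0003 off [-1.588  0.015  0.235] rot [-0.    -0.001 -0.026]
t 18.0 tcp [0.6696 0.1018 0.225 ] F [ 0.91 -0.22  0.62] gap -0.0003 off [-2.108  0.018  0.513] rot [-0.    -0.001 -0.026]
t 18.0 tcp [0.6696 0.1018 0.225 ] F [ 0.91 -0.22  0.62] gap -0.0003 off [-2.558  0.02   0.91 ] rot [-0.    -0.001 -0.026]
```

Contact with the lid (~1 N). Follow the arc.

{"method": "send_rows", "body": {"deltas": [{"offset":[-0.25,0,-0.02],"rot":[0,0,0]},{"offset":[-0.5,0,-0.01],"rot":[0,0,0]},{"offset":[-0.76,0.01,0],"rot":[0,0,0]},{"offset":[-1.05,0.01,0.07],"rot":[0,0,0]},{"offset":[-1.32,0.01,0.15],"rot":[0,0,0]},{"offset":[-1.59,0.02,0.24],"rot":[0,0,0]},{"offset":[-1.85,0.02,0.37],"rot":[0,0,0]},{"offset":[-2.11,0.02,0.51],"rot":[0,0,0]},{"offset":[-2.34,0.02,0.71],"rot":[0,0,0]},{"offset":[-2.56,0.02,0.91],"rot":[0,0,0]}]}}

```text
clock: 19.25
eef_pos: [0.5707, 0.0746, 0.188]
orientation: [0.0, 0.992, 0.13, 0.0]
contact_force: [0.8, 0.4, 0.9]
finger_gap: -0.0003
grip_force: 0.6
```

```bash
python3 -c "
from h import *
for a in [(-33.6,147.3),(-45,125),(-49,119)]: go(can(a[0]/1e3,0,(a[1]+22)/1e3),15.2)"
```

```text
t 19.25 tcp [0.5707 0.0746 0.188 ] F [0.83 0.39 0.93] gap -0.0003 off [-0.383  0.002  0.467] rot [ 0.    -0.001 -0.026]
t 19.25 tcp [0.5707 0.0746 0.188 ] F [0.83 0.39 0.93] gap -0.0003 off [-0.669  0.003  1.024] rot [ 0.    -0.001 -0.026]
t 19.25 tcp [0.5707 0.0746 0.188 ] F [0.83 0.39 0.93] gap -0.0003 off [-0.769  0.003  1.174] rot [ 0.    -0.001 -0.026]
```

{"method": "send_rows", "body": {"deltas": [{"offset":[-0.19,0,0.23],"rot":[0,0,0]},{"offset":[-0.38,0,0.46],"rot":[0,0,0]},{"offset":[-0.53,0,0.7],"rot":[0,0,0]},{"offset":[-0.63,0,0.88],"rot":[0,0,0]},{"offset":[-0.69,0,1.02],"rot":[0,0,0]},{"offset":[-0.74,0,1.1],"rot":[0,0,0]},{"offset":[-0.77,0,1.17],"rot":[0,0,0]},{"offset":[-0.77,0,1.17],"rot":[0,0,0]}]}}

```text
clock: 20.25
eef_pos: [0.5413, 0.0668, 0.1416]
orientation: [-0.0, 0.992, 0.13, -0.0]
contact_force: [-0.2, -0.1, 0.7]
finger_gap: -0.0002
grip_force: 0.5
```

```bash
python3 -c "
from h import *
go(can(-.050,0,.122),15.2)
p,d,c=snap('wrist'); save(p,'w7.png')"
```

```text
t 20.25 tcp [0.5413 0.0668 0.1416] F [-0.22 -0.05  0.68] gap -0.0002 off [-0.033  0.004  0.49 ] rot [-0.     0.002 -0.026]
```

View pics/w7.png

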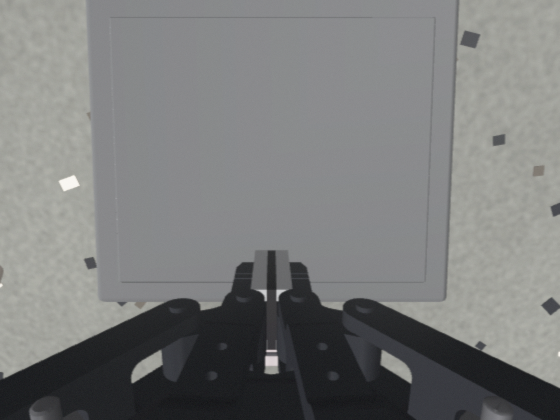

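The wrist view shows the fingertips (271,255) on the lid just behind its front edge (row 298), lid nearly down. Now feel it down (picture budget used; forces and depth from here).

{"method": "send_rows", "body": {"deltas": [{"offset":[-0.02,0,0.04],"rot":[0,0,0]},{"offset":[-0.02,0,0.08],"rot":[0,0,0]},{"offset":[-0.02,0,0.12],"rot":[0,0,0]},{"offset":[-0.02,0,0.16],"rot":[0,0,0]},{"offset":[-0.02,0,0.2],"rot":[0,0,0]},{"offset":[-0.02,0,0.2],"rot":[0,0,0]}]}}

```text
clock: 21.05
eef_pos: [0.5404, 0.0666, 0.1335]
orientation: [0.0, 0.992, 0.13, -0.0]
contact_force: [-0.4, -0.1, 2.0]
finger_gap: -0.0
grip_force: 0.6
```

{"method": "send_rows", "body": {"deltas": [{"offset":[0,0,0.025],"rot":[0,0,0]},{"offset":[0,0,0.05],"rot":[0,0,0]},{"offset":[0,0,0.075],"rot":[0,0,0]},{"offset":[0,0,0.075],"rot":[0,0,0]}]}}

```text
clock: 21.55
eef_pos: [0.5405, 0.0666, 0.1307]
orientation: [-0.0, 0.992, 0.13, -0.0]
contact_force: [-1.9, -0.6, 3.1]
finger_gap: -0.0001
grip_force: 1.5
```

{"method": "send_rows", "body": {"deltas": [{"offset":[0,0,0.025],"rot":[0,0,0]},{"offset":[0,0,0.05],"rot":[0,0,0]},{"offset":[0,0,0.05],"rot":[0,0,0]}]}}

```text
clock: 21.92
eef_pos: [0.5403, 0.0665, 0.1286]
orientation: [-0.0, 0.992, 0.13, -0.0]
contact_force: [-2.7, -0.6, 4.6]
finger_gap: -0.0
grip_force: 2.1
```

{"method": "send_rows", "body": {"deltas": [{"offset":[0,0,0.025],"rot":[0,0,0]},{"offset":[0,0,0.05],"rot":[0,0,0]},{"offset":[0,0,0.05],"rot":[0,0,0]}]}}

```text
clock: 22.3
eef_pos: [0.5409, 0.0668, 0.1265]
orientation: [0.0, 0.992, 0.13, 0.0]
contact_force: [-0.2, 0.4, 0.1]
finger_gap: -0.0001
grip_force: 0.0
```

{"method": "send_rows", "body": {"deltas": [{"offset":[0,0,0.025],"rot":[0,0,0]},{"offset":[0,0,0.025],"rot":[0,0,0]}]}}

```text
clock: 22.55
eef_pos: [0.541, 0.0668, 0.1258]
orientation: [-0.0, 0.992, 0.13, 0.0]
contact_force: [-0.1, 0.3, 1.2]
finger_gap: 0.0
grip_force: 1.0
```

{"method": "send_rows", "body": {"deltas": [{"offset":[0,0,0.025],"rot":[0,0,0]},{"offset":[0,0,0.025],"rot":[0,0,0]}]}}

```text
clock: 22.8
eef_pos: [0.5409, 0.0668, 0.1248]
orientation: [-0.0, 0.992, 0.13, 0.0]
contact_force: [-0.7, 0.2, 3.3]
finger_gap: 0.0
grip_force: 1.5
```

{"method": "send_rows", "body": {"deltas": [{"offset":[0,0,0.0125],"rot":[0,0,0]},{"offset":[0,0,0.0125],"rot":[0,0,0]}]}}

```text
clock: 23.05
eef_pos: [0.5409, 0.0667, 0.1243]
orientation: [-0.0, 0.992, 0.13, 0.0]
contact_force: [0.2, 1.3, 3.0]
finger_gap: 0.0001
grip_force: 1.6
```

{"method": "send_rows", "body": {"deltas": [{"offset":[0,0,0.0125],"rot":[0,0,0]},{"offset":[0,0,0.0125],"rot":[0,0,0]}]}}

```text
clock: 23.3
eef_pos: [0.5408, 0.0667, 0.1237]
orientation: [-0.0, 0.992, 0.13, 0.0]
contact_force: [1.6, 0.7, 3.0]
finger_gap: -0.0002
grip_force: 1.6
```

{"method": "send_rows", "body": {"deltas": [{"offset":[0,0,0.0125],"rot":[0,0,0]},{"offset":[0,0,0.0125],"rot":[0,0,0]}]}}

```text
clock: 23.55
eef_pos: [0.5408, 0.0667, 0.1232]
orientation: [-0.0, 0.992, 0.13, 0.0]
contact_force: [0.5, 0.9, 3.5]
finger_gap: -0.0003
grip_force: 1.6
```

{"method": "send_rows", "body": {"deltas": [{"offset":[0,0,0.01],"rot":[0,0,0]},{"offset":[0,0,0.01],"rot":[0,0,0]}]}}

```text
clock: 23.8
eef_pos: [0.5407, 0.0667, 0.1228]
orientation: [-0.0, 0.992, 0.13, 0.0]
contact_force: [1.2, 1.2, 1.2]
finger_gap: -0.0
grip_force: 1.6
```

{"method": "send_rows", "body": {"deltas": [{"offset":[0,0,0.01],"rot":[0,0,0]},{"offset":[0,0,0.01],"rot":[0,0,0]}]}}

```text
clock: 24.05
eef_pos: [0.5407, 0.0667, 0.1224]
orientation: [-0.0, 0.992, 0.13, 0.0]
contact_force: [0.5, 0.3, 3.3]
finger_gap: 0.0003
grip_force: 1.6
```

{"method": "send_rows", "body": {"deltas": [{"offset":[0,0,0.01],"rot":[0,0,0]},{"offset":[0,0,0.01],"rot":[0,0,0]}]}}

```text
clock: 24.3
eef_pos: [0.5407, 0.0666, 0.122]
orientation: [-0.0, 0.992, 0.13, 0.0]
contact_force: [1.4, 1.3, 3.1]
finger_gap: 0.0001
grip_force: 1.6
```

{"method": "send_rows", "body": {"deltas": [{"offset":[0,0,0.01],"rot":[0,0,0]},{"offset":[0,0,0.01],"rot":[0,0,0]}]}}

```text
clock: 24.55
eef_pos: [0.5407, 0.0667, 0.1216]
orientation: [-0.0, 0.992, 0.13, 0.0]
contact_force: [1.2, 1.2, 3.1]
finger_gap: -0.0004
grip_force: 1.6
```

{"method": "send_rows", "body": {"deltas": [{"offset":[0,0,0.01],"rot":[0,0,0]},{"offset":[0,0,0.01],"rot":[0,0,0]}]}}

```text
clock: 24.8
eef_pos: [0.5406, 0.0667, 0.1212]
orientation: [-0.0, 0.992, 0.13, 0.0]
contact_force: [1.1, 1.0, 3.2]
finger_gap: 0.0003
grip_force: 1.6
```

{"method": "send_rows", "body": {"deltas": [{"offset":[0,0,0.0075],"rot":[0,0,0]},{"offset":[0,0,0.0075],"rot":[0,0,0]}]}}

```text
clock: 25.05
eef_pos: [0.5406, 0.0666, 0.1209]
orientation: [-0.0, 0.992, 0.13, 0.0]
contact_force: [0.8, 0.5, 4.2]
finger_gap: -0.0003
grip_force: 1.8
```

{"method": "send_rows", "body": {"deltas": [{"offset":[0,0,0.0075],"rot":[0,0,0]},{"offset":[0,0,0.0075],"rot":[0,0,0]}]}}

```text
clock: 25.3
eef_pos: [0.5406, 0.0666, 0.1207]
orientation: [-0.0, 0.992, 0.13, -0.0]
contact_force: [0.6, 1.6, 5.5]
finger_gap: 0.0
grip_force: 2.7
```

{"method": "send_rows", "body": {"deltas": [{"offset":[0,0,0.0075],"rot":[0,0,0]},{"offset":[0,0,0.0075],"rot":[0,0,0]}]}}

```text
clock: 25.55
eef_pos: [0.5407, 0.0666, 0.1206]
orientation: [-0.0, 0.992, 0.13, 0.0]
contact_force: [-0.3, 0.2, 7.1]
finger_gap: -0.0
grip_force: 3.6
```

{"method": "send_rows", "body": {"deltas": [{"offset":[0,0,0.0075],"rot":[0,0,0]},{"offset":[0,0,0.0075],"rot":[0,0,0]}]}}

```text
clock: 25.8
eef_pos: [0.5407, 0.0666, 0.1204]
orientation: [-0.0, 0.992, 0.13, -0.0]
contact_force: [-0.6, 0.5, 8.7]
finger_gap: -0.0001
grip_force: 4.6
```

{"method": "send_rows", "body": {"deltas": [{"offset":[0,0,0.0075],"rot":[0,0,0]},{"offset":[0,0,0.0075],"rot":[0,0,0]}]}}

```text
clock: 26.05
eef_pos: [0.5407, 0.0666, 0.1203]
orientation: [-0.0, 0.992, 0.13, 0.0]
contact_force: [-1.2, 1.1, 12.2]
finger_gap: -0.0001
grip_force: 5.7
```

{"method": "send_rows", "body": {"deltas": [{"offset":[0,0,0.006],"rot":[0,0,0]},{"offset":[0,0,0.006],"rot":[0,0,0]}]}}

```text
clock: 26.3
eef_pos: [0.5406, 0.0666, 0.1202]
orientation: [-0.0, 0.992, 0.13, -0.0]
contact_force: [-1.5, 1.9, 13.4]
finger_gap: -0.0002
grip_force: 6.4
```

{"method": "send_rows", "body": {"deltas": [{"offset":[0,0,-0.03],"rot":[0,0,0]},{"offset":[0,0,-0.06],"rot":[0,0,0]},{"offset":[0,0,-0.06],"rot":[0,0,0]}]}}

```text
clock: 26.68
eef_pos: [0.5399, 0.0663, 0.1214]
orientation: [0.0, 0.992, 0.13, -0.001]
contact_force: [-0.1, 0.0, -0.3]
finger_gap: -0.0
grip_force: 0.0
```

{"method": "send_rows", "body": {"deltas": [{"offset":[0,0,-0.05],"rot":[0,0,0]},{"offset":[0,0,-0.1],"rot":[0,0,0]},{"offset":[0,0,-0.1],"rot":[0,0,0]},{"offset":[0,0,-0.1],"rot":[0,0,0]}]}}

```text
clock: 27.18
eef_pos: [0.5406, 0.0667, 0.1259]
orientation: [-0.0, 0.992, 0.13, 0.0]
contact_force: [0.3, -1.0, -0.6]
finger_gap: -0.0002
grip_force: 0.0
```

```bash
python3 -c "
from h import *
go(can(-.050,0,.25),15.2)
p,d,c=snap('wrist');W=cloud(d,c)[:245].reshape(-1,3);u=(W[:,:2]-C)@EX;v=(W[:,:2]-C)@EY;z=W[:,2]
m=(abs(u)<.05)&(abs(v)<.06)&(z>.09);print(np.polyfit(u[m],z[m],1))"
```

```text
t 27.175 tcp [0.5406 0.0667 0.1259] F [ 0.29 -0.96 -0.56] gap -0.0002 off [-0.016  0.005 -3.103] rot [-0.    -0.    -0.025]
[-0.00579224  0.1006985 ]
```

No force after backing off 5 mm: the lid stays down. Retreat and verify all from the depth pictures.

{"method": "send_rows", "body": {"deltas": [{"offset":[0,0,-0.5],"rot":[0,0,0]},{"offset":[0,0,-1.5],"rot":[0,0,0]},{"offset":[0,0,-2.5],"rot":[0,0,0]},{"offset":[0,0,-3.5],"rot":[0,0,0]},{"offset":[-1.2,0,-3.8],"rot":[0,0,0]},{"offset":[-2.4,0,-3.8],"rot":[0,0,0]},{"offset":[-2.4,1.4,-3.8],"rot":[0,0,0]},{"offset":[-2.4,2.8,-3.8],"rot":[0,0,0]},{"offset":[-2.4,4.2,-3.8],"rot":[0,0,0]},{"offset":[-2.4,4.2,-3.8],"rot":[0,0,0]}]}}

```text
clock: 28.48
eef_pos: [0.491, -0.1256, 0.2782]
orientation: [0.001, 0.992, 0.126, 0.0]
contact_force: [-1.0, 0.8, 0.1]
finger_gap: 0.0002
grip_force: 0.0
```

```bash
python3 -c "
from h import *
st()
p,d,c=snap('top');W=cloud(d,c);W0=np.load('top0.npz')['W']
for n,b in dict(can=(205,295,145,245),mug=(130,195,210,260),jar=(85,140,130,185),tea=(400,465,140,180),turq=(265,360,235,320)).items():
  for w in(W0,W):
    Q=w[b[2]:b[3],b[0]:b[1]].reshape(-1,3);Q=Q[(Q[:,2]>.05)&(Q[:,2]<.14)];print(n,len(Q),Q.mean(0).round(4))
for w in(W0,W):
  Q=w[145:245,205:295].reshape(-1,3);u=(Q[:,:2]-C)@EX;v=(Q[:,:2]-C)@EY;z=Q[:,2]
  m=(abs(u)<.055)&(abs(v)<.07)&(z>.08);f=(z>.106)&(u<-.06);P=(z>.07)&(z<.088)&(u<-.085);print('lid',np.polyfit(u[m],z[m],1),'hook',u[f].min(),u[f].max(),z[f].max(),'pad z',np.polyfit(u[P],z[P],1),z[P].mean())
"
```

```text
clock 28.475
eef_pos [ 0.491  -0.1256  0.2782]
orientation [1.400e-03 9.921e-01 1.258e-01 3.000e-04]
contact_force [-1.0112  0.7961  0.1289]
finger_gap 0.0002
can 3574 [0.579  0.0768 0.0979]
can 3583 [0.5791 0.0769 0.0979]
mug 481 [0.4656 0.299  0.0778]
mug 479 [0.4659 0.299  0.0782]
jar 1082 [0.6587 0.4054 0.0992]
jar 1080 [0.6587 0.4054 0.0994]
tea 928 [ 0.6561 -0.4103  0.0638]
tea 919 [ 0.6563 -0.4105  0.0637]
turq 3591 [ 0.3494 -0.0794  0.0985]
turq 3019 [ 0.3527 -0.0682  0.0989]
lid [-0.00419916  0.10002822] hook -0.07909968737684701 -0.07157589047602819 0.11695396307111766 pad z [0.00759599 0.08272715] 0.0819332230656443
lid [-0.00793522  0.10029324] hook -0.08316159239351376 -0.073604158697062 0.11706337574551365 pad z [0.10096405 0.08852888] 0.07795936810049975
```

The canister, mug, jar and tea box haven't moved, but the latch pad still slopes 0.10 rad and the lid is ~0.004 rad higher than at first. The hook isn't home, so I'll press again, a little further.

{"method": "send_rows", "body": {"deltas": [{"offset":[0,-1.4,0],"rot":[0,0,0]},{"offset":[0,-2.8,0],"rot":[0,0,0]},{"offset":[0,-4.2,0],"rot":[0,0,0]},{"offset":[1.2,-4.2,0],"rot":[0,0,0]},{"offset":[2.4,-4.2,0.3],"rot":[0,0,0]},{"offset":[2.4,-4.2,1.3],"rot":[0,0,0]},{"offset":[2.4,-4.2,2.3],"rot":[0,0,0]},{"offset":[2.4,-4.2,3.1],"rot":[0,0,0]},{"offset":[2.4,-4.2,3.6],"rot":[0,0,0]},{"offset":[2.4,-4.2,3.7],"rot":[0,0,0]}]}}

```text
clock: 29.78
eef_pos: [0.5398, 0.0675, 0.129]
orientation: [-0.0, 0.991, 0.131, -0.001]
contact_force: [-0.7, 1.2, -0.3]
finger_gap: 0.0003
grip_force: 0.0
```

{"method": "send_rows", "body": {"deltas": [{"offset":[0,0,0.05],"rot":[0,0,0]},{"offset":[0,0,0.1],"rot":[0,0,0]},{"offset":[0,0,0.1],"rot":[0,0,0]},{"offset":[0,0,0.1],"rot":[0,0,0]}]}}

```text
clock: 30.28
eef_pos: [0.5409, 0.0667, 0.1263]
orientation: [-0.0, 0.992, 0.13, 0.0]
contact_force: [0.2, 0.2, 0.8]
finger_gap: -0.0004
grip_force: 0.0
```

```bash
python3 -c "
from h import *
go(can(-.050,0,.122),15.2)"
```

```text
t 30.275 tcp [0.5409 0.0667 0.1263] F [0.17 0.19 0.81] gap -0.0004 off [-0.022  0.004  0.106] rot [-0.001 -0.004 -0.026]
```

{"method": "send_rows", "body": {"deltas": [{"offset":[0,0,0.025],"rot":[0,0,0]},{"offset":[0,0,0.05],"rot":[0,0,0]},{"offset":[0,0,0.075],"rot":[0,0,0]},{"offset":[0,0,0.1],"rot":[0,0,0]},{"offset":[0,0,0.1],"rot":[0,0,0]}]}}

```text
clock: 30.9
eef_pos: [0.5405, 0.0666, 0.1217]
orientation: [0.0, 0.992, 0.13, -0.0]
contact_force: [0.3, 0.6, -0.3]
finger_gap: 0.0001
grip_force: 0.0
```

{"method": "send_rows", "body": {"deltas": [{"offset":[0,0,0.0125],"rot":[0,0,0]},{"offset":[0,0,0.025],"rot":[0,0,0]},{"offset":[0,0,0.025],"rot":[0,0,0]}]}}

```text
clock: 31.28
eef_pos: [0.5406, 0.0666, 0.1209]
orientation: [-0.0, 0.992, 0.13, 0.0]
contact_force: [0.0, -0.7, -0.7]
finger_gap: 0.0001
grip_force: 0.1
```

```bash
cat > latch.py <<'E'
from h import *
for n in('top','scene'):
  p,d,c=snap(n);Q=cloud(d,c).reshape(-1,3);u=(Q[:,:2]-C)@EX;v=(Q[:,:2]-C)@EY;z=Q[:,2]
  P=(z>.06)&(z<.092)&(u<-.085)&(u>-.128)&(abs(v)<.022);print(n,P.sum(),np.polyfit(u[P],z[P],1).round(4) if P.sum()>15 else '')
s=status.get_state();print(s["eef_pos"],s["contact_force"],s["grip_force"])
E
python3 latch.py
```

```text
top 93 [0.0976 0.0884]
scene 92 [0.0955 0.0875]
[0.54064224 0.06664446 0.12086597] [-0.25843812 -0.61053911 -0.16811309] 0.1662174144439632
```

The pad's slope can be monitored while pressing. Continue in small steps.

{"method": "send_rows", "body": {"deltas": [{"offset":[0,0,0.01],"rot":[0,0,0]},{"offset":[0,0,0.02],"rot":[0,0,0]},{"offset":[0,0,0.02],"rot":[0,0,0]}]}}

```text
clock: 31.75
eef_pos: [0.5407, 0.0666, 0.1206]
orientation: [-0.0, 0.992, 0.13, 0.0]
contact_force: [-1.5, -0.7, 6.9]
finger_gap: -0.0001
grip_force: 3.6
```

{"method": "send_rows", "body": {"deltas": [{"offset":[0,0,0.01],"rot":[0,0,0]},{"offset":[0,0,0.01],"rot":[0,0,0]}]}}

```text
clock: 32.0
eef_pos: [0.5407, 0.0666, 0.1204]
orientation: [-0.0, 0.992, 0.13, -0.0]
contact_force: [-3.6, 0.7, 9.8]
finger_gap: -0.0001
grip_force: 5.0
```

{"method": "send_rows", "body": {"deltas": [{"offset":[0,0,0.01],"rot":[0,0,0]},{"offset":[0,0,0.01],"rot":[0,0,0]}]}}

```text
clock: 32.25
eef_pos: [0.5407, 0.0666, 0.1201]
orientation: [-0.001, 0.992, 0.13, -0.0]
contact_force: [-4.0, 0.6, 12.0]
finger_gap: 0.0
grip_force: 6.0
```

{"method": "send_rows", "body": {"deltas": [{"offset":[0,0,0.006],"rot":[0,0,0]},{"offset":[0,0,0.006],"rot":[0,0,0]}]}}

```text
clock: 32.5
eef_pos: [0.5406, 0.0666, 0.12]
orientation: [-0.001, 0.992, 0.13, -0.0]
contact_force: [-5.1, 0.5, 13.0]
finger_gap: 0.0002
grip_force: 6.8
```

```bash
python3 latch.py
```

```text
top 88 [-0.0148  0.0806]
scene 96 [0.0133 0.0827]
[0.54066477 0.06657201 0.12003268] [-4.73787539 -0.55997763 13.8128856 ] 6.7613538530349615
```

The pad is now level: the hook has snapped home. Retreat and verify.

{"method": "send_rows", "body": {"deltas": [{"offset":[0,0,-0.05],"rot":[0,0,0]},{"offset":[0,0,-0.15],"rot":[0,0,0]},{"offset":[0,0,-0.5],"rot":[0,0,0]},{"offset":[0,0,-1.5],"rot":[0,0,0]},{"offset":[0,0,-2.7],"rot":[0,0,0]},{"offset":[-1.2,0,-3.8],"rot":[0,0,0]},{"offset":[-2.4,0,-3.9],"rot":[0,0,0]},{"offset":[-2.4,1.4,-3.9],"rot":[0,0,0]},{"offset":[-2.4,2.8,-3.9],"rot":[0,0,0]},{"offset":[-2.4,4.2,-3.9],"rot":[0,0,0]}]}}

```text
clock: 33.85
eef_pos: [0.4917, -0.1214, 0.2761]
orientation: [-0.001, 0.991, 0.131, 0.001]
contact_force: [0.9, 0.7, 0.2]
finger_gap: -0.0003
grip_force: 0.0
```

```bash
python3 latch.py; python3 -c "
from h import *
p,d,c=snap('top');W=cloud(d,c);W0=np.load('top0.npz')['W']
for w in(W0,W):
  Q=w[145:245,205:295].reshape(-1,3);u=(Q[:,:2]-C)@EX;v=(Q[:,:2]-C)@EY;z=Q[:,2]
  m=(abs(u)<.055)&(abs(v)<.07)&(z>.08);f=(z>.106)&(u<-.06);print('lid',np.polyfit(u[m],z[m],1),'hook',u[f].min(),u[f].max(),'mean',Q[z>.05].mean(0))
"
```

```text
top 242 [-0.0124  0.081 ]
scene 121 [0.0191 0.0835]
[ 0.49099325 -0.12807807  0.27641336] [-0.81831984 -0.40148615 -0.38113187] 0.0
lid [-0.00419916  0.10002822] hook -0.07909968737684701 -0.07157589047602819 mean [0.57904119 0.07683769 0.09791181]
lid [-0.00310697  0.09993834] hook -0.07908059126918279 -0.07171631228755283 mean [0.57916342 0.07688866 0.0979064 ]
```

Latch, hook and lid match the original shut state, and nothing else has moved.

```bash
python3 -c "
from bench import job
print(job.job_done())"
```

```text
the job is handed in; nothing more can be done
None
```

The job is handed in: the lid was sprung open, the scoop let go inside, and the lid pushed shut until the latch caught on the second press. The highest force read was about 14 N, nothing else shifted measurably, and it took about 34 s.

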